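# Load the chocolate melter from a flat shovel

### The job

Five blocks of couverture lie ready on the flat hand shovel. Pick the shovel up by its handle and carry it to the chocolate melter without losing a block, press the front edge of its blade onto the rim of the melter's pan, then tip it up there, edge at the rim, until all five blocks have slid off into the pan. Lay the empty shovel flat on the blue papered board again, let go, and leave the other things on the counter where they are.

Things in the scene. Friction and masses are not known exactly. Their poses are not given: they have to be found in the camera images.
- shovel: flat steel hand shovel, loose, 0.22-0.33 kg. Origin: centre of the blade's underside; x forward to its open front edge, z up. Blade 120 mm long (x -60 to 60), 110 wide, 2 thick; side walls 13 mm high, back wall 33. Balances over the blade, so it lies flat with the handle in the air. The blocks slide off only when the blade is tipped nose down past some 25 to 34 degrees (friction varies)
- front_edge (a point): middle of the open front edge of the shovel's blade, at its underside: (60, 0, 0) mm in the shovel's frame
- handle (a point): where to grip the shovel's black handle: (-115, 0, 35) mm in the shovel's frame, on the handle's middle line. The handle is straight and flat-sided, 24 mm wide (y), 20 mm high; its middle line rises backwards at 12 degrees from (-72, 0, 26) just behind the back wall to (-186, 0, 50) mm
- melter: chocolate melter, fixed, left or right on the counter: steel housing 250 (x) x 300 (y) x 125 mm high, controls on its -x face. Origin: centre of its underside, z up. Open pan sunk in its middle, mouth 160 (x) x 200 mm (y), floor 50 mm above the counter, and round the mouth a flat rim 10 mm wide, its top 131 mm above the counter; around that a deck about 40 mm wide, 6 mm lower
- pan_centre (a point): centre of the pan's mouth at the height of the rim's top: (0, 0, 131) mm in the melter's frame
- board: fixed wooden board under light blue paper, 300 mm (x) x 280 mm (y), 12 mm thick, on the other side of the counter from the melter; the loaded shovel lies on it. Origin at the centre of its underside, z up.
- block1: a block of dark chocolate couverture, 30 x 24 x 12 mm, 10 to 16 g, one of five alike; it starts loose and flat on the shovel's blade; origin at the centre of its underside
- block2: a block of dark chocolate couverture, 30 x 24 x 12 mm, 10 to 16 g, one of five alike; it starts loose and flat on the shovel's blade; origin at the centre of its underside
- block3: a block of dark chocolate couverture, 30 x 24 x 12 mm, 10 to 16 g, one of five alike; it starts loose and flat on the shovel's blade; origin at the centre of its underside
- block4: a block of dark chocolate couverture, 30 x 24 x 12 mm, 10 to 16 g, one of five alike; it starts loose and flat on the shovel's blade; origin at the centre of its underside
- block5: a block of dark chocolate couverture, 30 x 24 x 12 mm, 10 to 16 g, one of five alike; it starts loose and flat on the shovel's blade; origin at the centre of its underside
- palette_knife: bystander: palette knife lying along x between melter and board, 220 mm long, low; origin under its middle
- dip_bowl: bystander: small steel bowl, 110 mm across, 50 mm high, beyond the palette knife; origin under its centre
- cake_ring: bystander: steel cake ring standing flat, 80 mm across, 45 mm high, nearest the robot between melter and board; origin under its centre
- ring_cake: bystander: tall ribbed chocolate-coated ring cake, 90 mm across, 126 mm high, at the left of the counter; origin under its centre
- butter_jar: bystander: glass jar with a metal cap, 72 mm across, 95 mm high, at the right of the counter; origin under its centre
- pastry_brush: bystander: pastry brush lying at the left of the counter, 180 mm long; origin under its middle

How it is judged:
By the outcome, as a careful person would: the job done as asked, in the order asked, and still so for the second after the job is handed in, with the robot touching nothing.
It also fails if it takes over 64 s, if anything falls off the work surface, if the arm or the gripper's body presses on something with over 40 N, if the wrist force passes 120 N, or if a joint passes its speed limit or range.

### The arm

A 7-joint arm with a two-finger parallel gripper is mounted at the origin on the work surface. World frame = base frame: x ahead of the robot, y to its left, z up, the work surface at z = 0. Lengths are in m, angles in rad, forces in N, time in s.
With the tool pointing down it reaches from about 0.425 to 0.975 m from the base axis. Payload 16.7 kg.
Tool frame: the origin (TCP) lies on the centre line of the jaws, within the pads' length; the fingertips stand 17 mm ahead of it and the grasp point (between the pads) lies 2 mm behind it (r.finger_overhang is the distance from the TCP to the fingertips, in m); z points along the fingers, y is the line along which they close (so a half turn about z gives the same grasp; the last joint's range is limited). The gripper opens to 85 mm and grips with 20 to 120 N. Pads are 22 mm wide; open, the fingers measure 114 mm over their backs; the gripper's body (76 mm by 85 mm) begins 54 mm behind the grasp point. The pads swing forward as they close: fully open they stand 13 mm farther back than shut.
Start: joints at [-1.3, 0.426, 0.074, 1.606, -0.034, 1.111, -0.067], TCP at [0.275, 0.616, 0.248] pointing down, gripper open.
Joint ranges: [-2.85, 2.85], [-0.5, 2.14], [-1.23, 1.37], [0.21, 2.46], [-1.02, 4.16], [0.16, 2.05], [-2.73, 2.73]. Speed limits (rad/s): [1.89, 1.89, 2.39, 2.39, 3.01, 3.01, 3.01].

### API

Orientations are given as a rotation vector (axis times angle).
In Python, from cell import r gives the robot as it stands. Calls block until the motion is done:
- r.reach(position, orientation): joint-space move of the TCP to a pose.
- r.move_l(position, max_speed=0.15, attitude=None): straight line of the TCP; attitude=None keeps the orientation; max_speed is the mean speed in m/s.
- r.set_joints(angles): joint-space move.
- r.open() and r.clamp(): open the fingers fully, or close them until they stop; the grip force is fixed at half the most.
- r.pause(seconds).
- r.solve_ik(position, orientation): joint angles nearest the present ones, or None.
- r.get_image(name): name is "scene" or "top"; returns the picture (420x560x3 uint8, blue, green, red); there is no depth.
- r.calibration(name): a dict with "camera_matrix" (3x3 intrinsics, pixels), "world_from_camera" (4x4, takes a point from camera to world coordinates). Camera axes: x right, y down, z forward; pixel columns grow to the right and rows downward; lengths in m; the calibration is good to about 2 mm. A picture is of the moment at which its call begins. calibration takes no time and is no camera call.
A pose or a line that the arm cannot do raises r.Unreachable and nothing moves.
- r.hand_in(): hands the job in, once; it reports no verdict.
Readings, each from a call of its own:
- r.current_time_s(): time.
- r.current_qpos(): joint angles.
- r.current_joint_velocities(): joint speeds.
- r.current_effort(): joint torques, N m.
- r.current_eef_pos(): TCP position.
- r.current_ee_rot(): TCP orientation.
- r.current_contact_force(): force on the tool from outside, world axes, zero at the start.
- r.current_ft_torque(): the same for the moment, N m.
- r.current_opening(): finger opening in m.
Only numpy, scipy, OpenCV 4.12 (cv2) and the standard library are available. Lean on these libraries where they do the work, as an engineer would, in place of code of your own. Each camera call takes 0.05 s, during which the arm holds its last target. There are 200 camera calls.

## Working session

There is one attempt and no reset: what is moved stays moved. The work goes in short steps, each a Python script; the robot and the scene stay as the last script left them, time stands still between calls to the robot, and variables do not carry over. Pictures are saved under pics/ and viewed, on a budget of 10 in all, crops included, one or two more only if the job needs it, and the job is handed in when it is done.

```bash
ls; mkdir -p pics; python3 - <<'E'
from cell import r
import cv2,numpy as np
np.set_printoptions(precision=4,suppress=True)
for n in("scene","top"):
    cv2.imwrite(f"pics/{n}0.png",r.get_image(n)); c=r.calibration(n); print(n,c["camera_matrix"],c["world_from_camera"])
print(r.current_eef_pos(),r.current_ee_rot(),r.current_time_s(),r.current_contact_force())
E
```

```text
pics
scene [[394.8027   0.     280.8695]
 [  0.     394.8027 208.0256]
 [  0.       0.       1.    ]] [[-0.5735  0.5835 -0.575   1.3378]
 [ 0.8192  0.4028 -0.4082  0.5433]
 [-0.0066 -0.7051 -0.7091  1.023 ]
 [ 0.      0.      0.      1.    ]]
top [[467.3671   0.     277.3688]
 [  0.     467.3671 215.5   ]
 [  0.       0.       1.    ]] [[ 0.0225 -0.9884  0.1501  0.3811]
 [-0.9997 -0.0204  0.0156 -0.026 ]
 [-0.0123 -0.1504 -0.9886  1.4195]
 [ 0.      0.      0.      1.    ]]
[0.275  0.6161 0.2477] [-0.6546 -3.0725  0.0018] 0.1 [ 0.3711 -0.6679  0.5032]
```

View pics/top0.png

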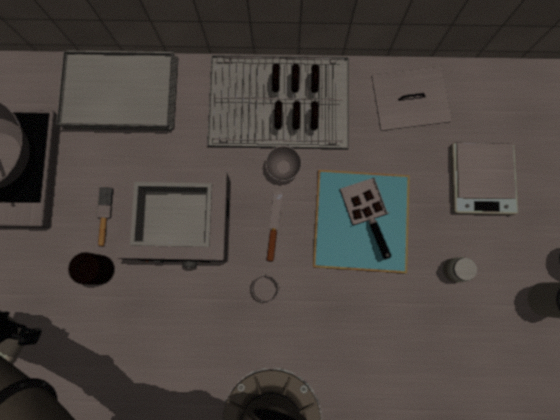

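View pics/scene0.png

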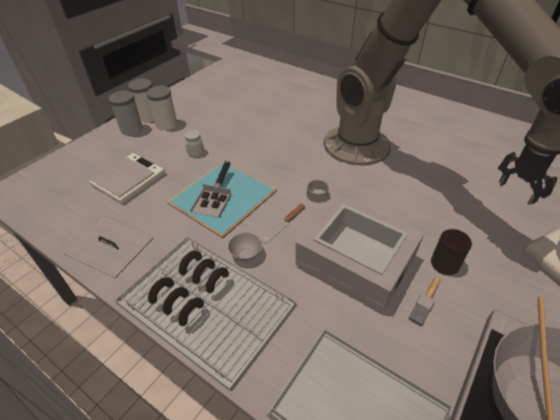

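The top view shows the melter at about (172,215) on the left and the board at about (362,220) on the right. The shovel blade is near (363,200), with its handle end near (388,256). Next I'll enlarge both areas.

```bash
python3 - <<'E'
import cv2,numpy as np
t=cv2.imread("pics/top0.png")
def crop(x,y,w,h,s):
    c=cv2.resize(t[y:y+h,x:x+w],None,fx=s,fy=s,interpolation=cv2.INTER_CUBIC)
    c=(255*(c/255.)**0.6).astype(np.uint8)
    for i in range(0,w,10):cv2.line(c,(i*s,0),(i*s,6 if i%50 else 14),(0,0,255),1); cv2.putText(c,str(x+i),(i*s,24),0,.3,(0,0,255)) if i%20==0 else 0
    for i in range(0,h,10):cv2.line(c,(0,i*s),(6,i*s),(0,0,255),1); cv2.putText(c,str(y+i),(8,i*s+4),0,.3,(0,0,255)) if i%20==0 else 0
    return c
cv2.imwrite("pics/shovel.png",crop(310,165,110,115,5))
cv2.imwrite("pics/melter.png",crop(110,165,130,110,5))
E
```

```text
(no output)
```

View pics/shovel.png

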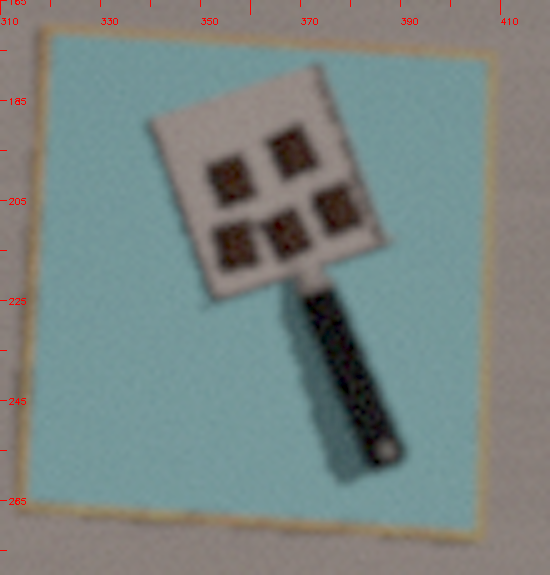

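View pics/melter.png

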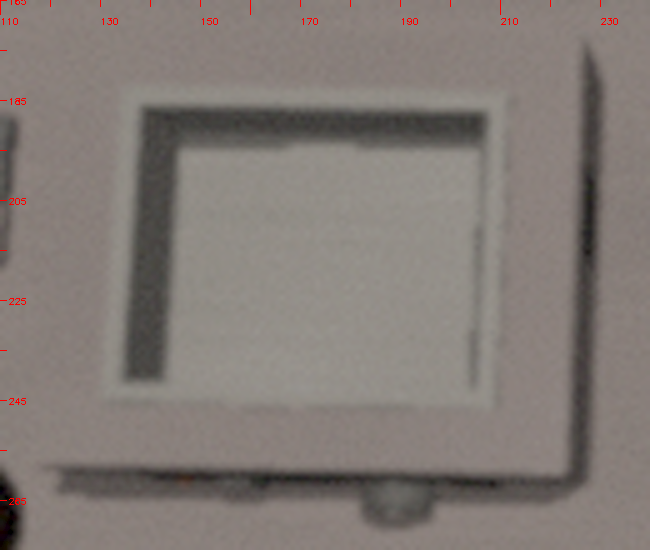

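```bash
cat > h.py <<'E'
import numpy as np,cv2
from scipy.spatial.transform import Rotation as R
from scipy.optimize import least_squares
np.set_printoptions(precision=4,suppress=True)
from cell import r
def project(n,P):
    c=r.calibration(n);T=np.linalg.inv(c["world_from_camera"])
    q=(T[:3,:3]@np.asarray(P,float).T).T+T[:3,3]
    q=(c["camera_matrix"]@q.T).T
    return q[:,:2]/q[:,2:]
def fit(n,local,px,z0,p0):
    local=np.array(local,float)/1000
    f=lambda p:(project(n,R.from_euler('z',p[2]).apply(local)+[p[0],p[1],z0])-px).ravel()
    s=least_squares(f,p0); return s.x,s.fun.reshape(-1,2)
E
python3 - <<'E'
from h import *
o=np.array([310,165])
print("shovel",fit("top",[(60,55,6),(60,-55,6),(-60,55,20),(-60,-55,20),(-72,0,36),(-178,0,58)],o+np.array([(150,120),(320,66),(213,300),(388,240),(315,290),(386,450)])/5,.012,[.45,-.2,-.4]))
o=np.array([110,165])
print("melter",fit("top",[(90,110,131),(90,-110,131),(-90,-110,131),(-90,110,131),(80,100,131),(80,-100,131)],o+np.array([(122,92),(508,92),(493,407),(105,400),(140,107),(487,112)])/5,0,[.5,.2,0]))
o=np.array([310,165])
print("board",fit("top",[(150,140,12),(150,-140,12),(-150,-140,12),(-150,140,12)],o+np.array([(40,28),(494,55),(480,540),(20,508)])/5,0,[.5,-.2,0]))
E
```

```text
shovel (array([ 0.6426, -0.2637,  0.3376]), array([[-0.4886, -0.4403],
       [-0.5177, -0.6335],
       [ 0.6995, -0.0229],
       [ 0.3956,  0.6369],
       [ 0.0511, -0.6511],
       [-0.1588,  1.0289]]))
melter (array([0.5736, 0.2909, 0.0084]), array([[-0.2618, -0.8665],
       [ 0.1071, -0.0045],
       [ 0.8169,  0.6693],
       [-0.765 ,  1.0344],
       [-0.5527, -0.3674],
       [ 0.6444, -0.5753]]))
board (array([ 0.584 , -0.2599, -0.0418]), array([[ 0.0366, -0.6608],
       [ 0.2502, -0.6389],
       [ 0.8146,  0.4066],
       [-1.1029,  0.7825]]))
```

The fits agree to under 1 px (about 3 mm). Next I'll check reachability of the whole plan: grasp, level carry to the melter's -y rim with the shovel facing +y, then tipping about the edge.

```bash
cat >> h.py <<'E'
SH=np.array([.6426,-.2637,.012]);YAW=.3376
MEL=np.array([.5736,.2909,0]);MY=.0084
H=np.array([-.115,0,.035]);FE=np.array([.06,0,0])
def tool(t,s):   # tool rotation in the shovel's frame; t = lean back of the gripper body
    z=np.array([np.sin(t),0,-np.cos(t)]);y=np.array([0,s,0.]);return R.from_matrix(np.c_[np.cross(y,z),y,z])
def tcp(pos,rot,G): # pos of shovel origin, rot, grasp -> TCP pose
    return pos+rot.apply(H)+(rot*G).apply([0,0,.002]),(rot*G).as_rotvec()
def srot(yaw,tip=0):return R.from_euler('ZY',[yaw,tip])
def edge(pt,rot):return pt-rot.apply(FE)   # shovel origin with front edge at pt
def rim(dy=-.104,z=.131):return MEL+R.from_euler('z',MY).apply([0,dy,z])
E
python3 - <<'E'
from h import *
for t in(0,15,30):
  for s in(1,-1):
    G=tool(np.radians(t),s);print(t,s)
    a=srot(YAW);print(" grasp",*[r.solve_ik(*tcp(SH+[0,0,d],a,G)) for d in(0,.15)])
    for k in(0,20,40,50):
        b=srot(np.pi/2+MY,np.radians(k));print(" ",k,r.solve_ik(*tcp(edge(rim(),b),b,G)))
E
```

```text
0 1
 grasp [ 0.0493  0.6257  0.4808  1.9128 -0.4307  0.7059  2.6941] [ 0.7835  0.419  -0.4804  1.7761  0.2252  1.001   2.1246]
  0 [-0.9722  0.6947  1.2115  1.9542 -0.7618  1.0516 -2.5474]
  20 [-0.3855  0.3381  0.039   1.8428  0.3542  1.1074  2.619 ]
  40 [-0.5034  0.4205 -0.0694  1.7386  0.6085  1.438   2.3516]
  50 [-0.5412  0.4925 -0.1343  1.6789  0.7067  1.6161  2.2612]
0 -1
 grasp [-0.1827  0.7538  0.8299  1.9256 -0.7676  0.8142 -0.1579] [-0.1781  0.4821  0.789   1.8342 -0.4036  0.9931 -0.4535]
  0 [-0.6363  0.4195  0.6421  1.9394 -0.3206  0.8849  0.1786]
  20 [-0.8808  0.4019  0.6773  1.8714  0.1074  1.033  -0.2841]
  40 [-1.1116  0.5235  0.7675  1.776   0.3074  1.2553 -0.4963]
  50 [-1.1361  0.587   0.7104  1.7176  0.4106  1.3886 -0.5926]
15 1
 grasp [ 0.613   0.5294 -0.1275  2.0052 -0.3022  0.4534  2.6786] [ 1.0484  0.3844 -0.6609  1.892   0.071   0.7531  2.307 ]
  0 [-0.8178  0.7275  1.2094  1.9514 -0.9973  1.2415 -2.2956]
  20 [ 0.5699  0.4809 -1.0249  1.8089  0.5346  1.1633  2.5031]
  40 [-0.452   0.333  -0.0061  1.7625  0.4118  1.2716  2.5241]
  50 [-0.5106  0.39   -0.06
[... 474 characters left out ...]
37  2.3128] [ 1.313   0.4081 -0.8328  1.9981 -0.2132  0.5363  2.648 ]
  0 [-0.4656  0.5831  0.8247  1.9302 -0.9878  1.2417 -2.2652]
  20 [-0.9392  0.5868  1.217   1.9066 -0.7841  1.1926 -2.536 ]
  40 [ 0.4525  0.4491 -1.0258  1.7398  0.5524  1.3011  2.4172]
  50 [-0.455   0.3086 -0.0025  1.7324  0.3289  1.2732  2.5679]
30 -1
 grasp [ 0.8617  0.554  -0.2901  2.0945 -0.946   0.3419  0.2778] [ 0.2514  0.314   0.4455  2.0581 -0.9417  0.7252  0.1316]
  0 [-0.4181  0.5543  0.7511  1.9278 -0.953   1.2073  0.8454]
  20 [-0.6347  0.3586  0.7048  1.8939 -0.4756  1.0315  0.3075]
  40 [-0.8621  0.3186  0.6628  1.815  -0.0261  1.1096 -0.2001]
  50 [-0.9794  0.3614  0.6756  1.7631  0.116   1.2049 -0.3629]
```

```bash
python3 - <<'E'
from h import *
G=tool(0,-1);a=srot(YAW)
p,o=tcp(SH,a,G)
r.open() if r.current_opening()<.08 else 0
r.reach(p+[0,0,.22],o); r.move_l(p+[0,0,.06],.2); r.move_l(p,.08)
print(r.current_eef_pos()-p,r.current_contact_force(),r.current_time_s())
r.clamp();print(r.current_opening(),r.current_contact_force())
r.move_l(p+[0,0,.03],.04);r.pause(.3)
print(r.current_opening(),r.current_contact_force(),r.current_ft_torque(),r.current_time_s())
t=r.get_image("top")[150:290,300:430];s=r.get_image("scene")[140:240,150:290]
f=lambda c:(255*(cv2.resize(c,(520,int(520*c.shape[0]/c.shape[1])),interpolation=2)/255.)**.6).astype(np.uint8)
t=cv2.resize(f(t),(390,420));s=cv2.resize(f(s),(400,286))
c=np.zeros((420,790,3),np.uint8);c[:,:390]=t;c[:286,390:]=s;cv2.imwrite("pics/lift.png",c)
E
```

```text
[ 0.0001 -0.0003  0.0003] [0.6582 0.4654 0.1463] 5.2833
0.023110916892921822 [-1.5787  1.4659  3.5316]
0.023126942447751056 [-0.2377 -0.2726 -3.596 ] [-0.0662  0.2545 -0.0284] 7.0667
```

View pics/lift.png

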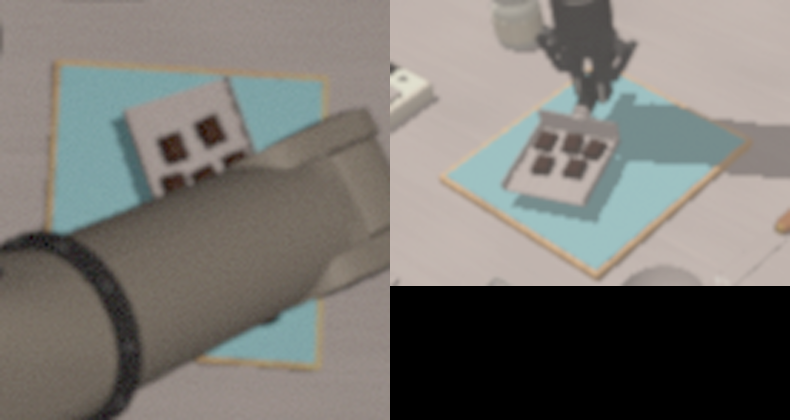

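The shovel is clear of the board with all five blocks on it. I'll triangulate the front corners from both views to check the pitch, then carry.

```bash
cat >> h.py <<'E'
def tri(ps,pt):
    f=lambda X:np.r_[(project("scene",[X])-ps).ravel(),(project("top",[X])-pt).ravel()]
    s=least_squares(f,[.6,0,.1]);return s.x,s.fun
E
python3 - <<'E'
from h import *
print(tri((218.95,211.75),(341.3,187.7)),tri((190.25,205.8),(376,176.7)))
a=srot(YAW)
print([SH+[0,0,.03]+a.apply([.06,y,.001]) for y in(.055,-.055)])
E
```

```text
(array([ 0.6782, -0.1933,  0.0384]), array([-0.7386, -0.1097, -0.5255,  0.3743])) (array([ 0.7139, -0.2975,  0.0383]), array([-0.8974, -0.1651, -0.6171,  0.4753]))
[array([ 0.681 , -0.1919,  0.043 ]), array([ 0.7174, -0.2957,  0.043 ])]
```

```bash
python3 - <<'E'
from h import *
G=tool(0,-1);a=srot(YAW)
p,o=tcp(SH,a,G)
r.move_l(p+[0,0,.19],.1)
b=srot(np.pi/2+MY,0); p2,o2=tcp(edge(rim(z=.131+.06),b),b,G)
r.move_l(p2,.12,o2)
b=srot(np.pi/2+MY,np.radians(12)); p3,o3=tcp(edge(rim(z=.131+.025),b),b,G)
r.move_l(p3,.05,o3);r.pause(.4)
print(r.current_eef_pos()-p3,r.current_contact_force(),r.current_opening(),r.current_time_s(),r.current_qpos())
t=r.get_image("top");s=r.get_image("scene");cv2.imwrite("pics/t1.png",t);cv2.imwrite("pics/s1.png",s)
e=rim(z=.156);print(project("top",[e]),project("scene",[e]))
t=t[175:275,180:280];s=s[180:290,270:400]
f=lambda c,w,h:(255*(cv2.resize(c,(w,h),interpolation=2)/255.)**.6).astype(np.uint8)
c=np.zeros((400,790,3),np.uint8);c[:,:400]=f(t,400,400);c[:330,400:]=f(s,390,330);cv2.imwrite("pics/pre.png",c)
E
```

```text
[-0.     -0.0007  0.0001] [ 0.088   0.2759 -3.8612] 0.023392186576334524 12.5083 [-1.0059  0.4601  0.9843  1.8896 -0.202   1.0073  0.0467]
[[206.9962 213.5006]] [[330.7338 215.3734]]
```

View pics/pre.png

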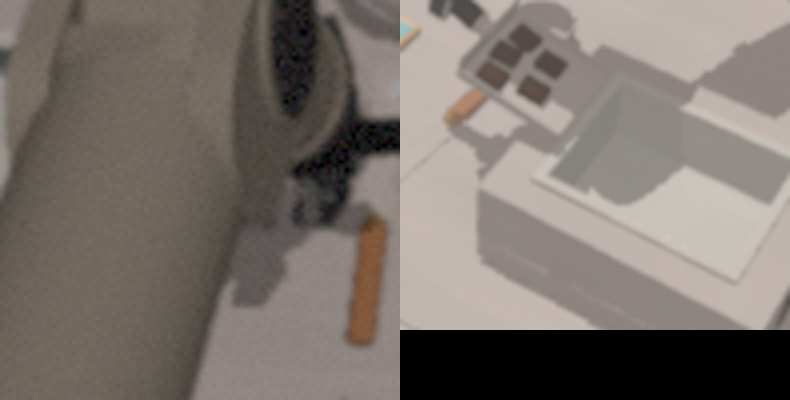

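```bash
python3 - <<'E'
from h import *
b=srot(np.pi/2+MY,np.radians(12));O=edge(rim(z=.156),b)
print("front corners",project("scene",O+b.apply([[.06,.055,0],[.06,-.055,0],[-.06,.055,.033],[-.06,-.055,.033]])))
m=R.from_euler('z',MY)
print("rim outer",project("scene",MEL+m.apply([[90,-110,131],[90,110,131],[-90,-110,131]])/1 if 0 else MEL+m.apply(np.array([[90,-110,131],[90,110,131],[-90,-110,131],[80,-100,131]])/1000)))
s=cv2.imread("pics/s1.png")[185:285,285:395]
s=(255*(cv2.resize(s,None,fx=7,fy=6,interpolation=2)/255.)**.6).astype(np.uint8)
q=lambda P:[tuple(int(v) for v in (x-[285,185])*[7,6]) for x in project("scene",P)]
for P,c in((O+b.apply([[.06,.055,0],[.06,-.055,0],[-.06,-.055,.033],[-.06,.055,.033]]),(0,0,255)),(MEL+m.apply(np.array([[90,-110,131],[90,110,131],[-90,110,131],[-90,-110,131]])/1000),(0,255,0))):
    cv2.polylines(s,[np.array(q(P))],True,c,1)
cv2.imwrite("pics/ov.png",s)
E
```

```text
front corners [[339.4395 204.8305]
 [321.5536 226.491 ]
 [310.0174 177.8813]
 [290.5945 198.004 ]]
rim outer [[313.2331 238.5953]
 [382.2553 273.1579]
 [342.2525 203.2857]
 [317.881  237.9113]]
```

View pics/ov.png

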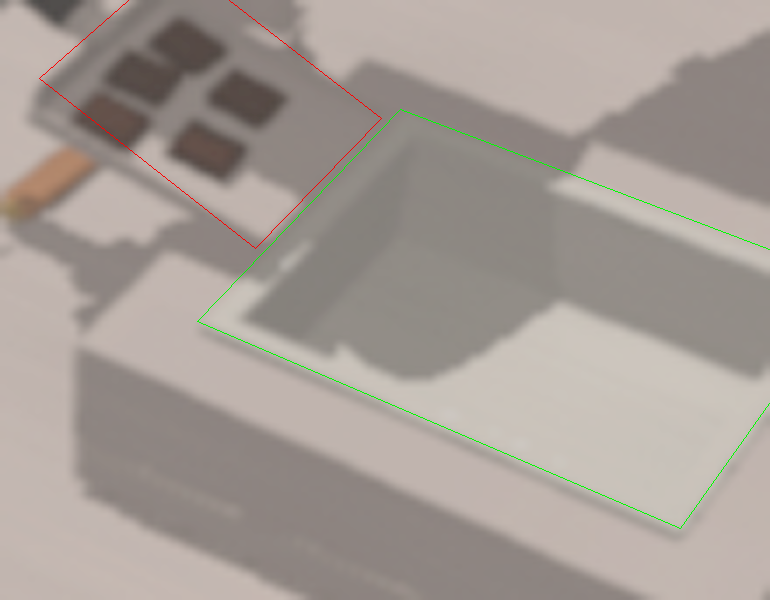

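```bash
cat >> h.py <<'E'
def shot(n,x,y,w,h,s,name,polys=()):
    c=r.get_image(n)[y:y+h,x:x+w];c=(255*(cv2.resize(c,None,fx=s,fy=s,interpolation=2)/255.)**.6).astype(np.uint8)
    for P,col in polys:
        cv2.polylines(c,[((project(n,P)-[x,y]+.5)*s).astype(int)],False,col,1)
    cv2.imwrite(f"pics/{name}.png",c)
E
python3 - <<'E'
from h import *
p=np.array(r.current_eef_pos())+[0,.004,-.006]
r.move_l(p,.04);r.pause(.2);f0=r.current_contact_force()[2];print(f0)
for i in range(14):
    p=p+[0,0,-.0015];r.move_l(p,.03);f=r.current_contact_force()[2]
    print(i,round(p[2],4),round(f,2))
    if f-f0>1.5:break
print(r.current_contact_force(),r.current_time_s())
m=R.from_euler('z',MY);L=lambda y:MEL+m.apply([[.08,y,.131],[-.08,y,.131]])
shot("scene",295,170,75,75,8,"touch",[(L(-.1),(0,255,0)),(L(-.11),(0,255,0))])
E
```

```text
-2.541357657396554
0 0.2173 -3.89
1 0.2158 -3.71
2 0.2143 -3.24
3 0.2128 -3.45
4 0.2113 -3.06
5 0.2098 -3.32
6 0.2083 -3.99
7 0.2068 -3.71
8 0.2053 -3.45
9 0.2038 -2.11
10 0.2023 -3.67
11 0.2008 -3.11
12 0.1993 -0.19
[ 0.1432 -0.2815 -0.1908] 16.3833
```

View pics/touch.png

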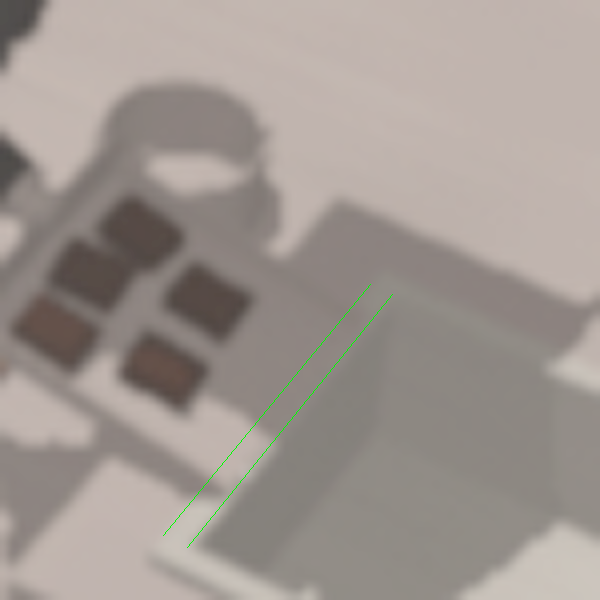

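Contact came exactly at the predicted height, so the shovel hasn't sagged in the jaws. The picture shows the front edge near (228,500)–(275,450), about 1 mm from the rim's inner margin. I'll back off 4 mm, press, then tip about the edge while regulating the force.

```bash
python3 - <<'E'
from h import *
G=tool(0,-1);yw=np.pi/2+MY
def go(dz,tip,v=.05,dy=-.104):
    b=srot(yw,np.radians(tip));p,o=tcp(edge(rim(dy,.131+dz),b),b,G);r.move_l(p,v,o)
F=lambda:np.mean([r.current_contact_force()[2] for _ in range(3)])
p=np.array(r.current_eef_pos());r.move_l(p+[0,0,.004],.04)
go(.004,12);go(.001,12,.03);r.pause(.2)
dz=.001
while F()<1.5 and dz>-.006: dz-=.0007;go(dz,12,.02);r.pause(.1)
print("pressed",dz,r.current_contact_force(),r.current_time_s())
r.pause(.4);print(r.current_contact_force())
for tip in range(16,49,4):
    go(dz,tip,.06);f=F();print(tip,round(dz,4),round(f,2))
    if f<-1:dz-=.0007
    if f>4:dz+=.0007
r.pause(.5)
print(r.current_contact_force(),r.current_opening(),r.current_time_s())
m=R.from_euler('z',MY);L=lambda y:MEL+m.apply([[.08,y,.131],[-.08,y,.131]])
shot("scene",280,150,130,130,5,"tip")
E
```

```text
pressed -0.0018 [ 0.2481 -3.1069  2.8046] 18.7833
[ 1.03   -3.155   3.2134]
16 -0.0018 1.87
20 -0.0018 1.85
24 -0.0018 0.91
28 -0.0018 1.82
32 -0.0018 3.26
36 -0.0018 2.75
40 -0.0018 1.3
44 -0.0018 3.29
48 -0.0018 6.71
[ 0.5625 -1.8575  6.7676] 0.023278419865881153 22.9083
```

View pics/tip.png

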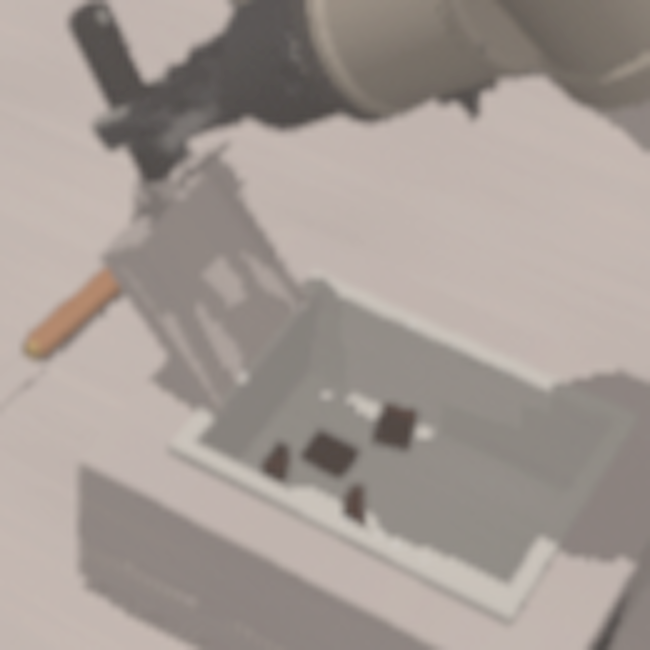

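The blade is empty. Four blocks are visible in the pan, around (277,462), (330,455), (395,427) and (355,503), and the fifth is probably hidden behind the near wall. I'll retreat upward, go level, return above the board, and check the pan from the top.

```bash
python3 - <<'E'
from h import *
G=tool(0,-1);yw=np.pi/2+MY
p=np.array(r.current_eef_pos());r.move_l(p+[0,-.01,.06],.1)
b=srot(yw);r.move_l(*(lambda q:(q[0],.12,q[1]))(tcp(edge(rim(z=.2),b),b,G)))
a=srot(YAW);p,o=tcp(SH,a,G);r.move_l(p+[0,0,.19],.14,o)
r.move_l(p+[0,0,.02],.1);r.pause(.3)
print(r.current_contact_force(),r.current_opening(),r.current_time_s())
S=SH+[0,0,.02]
t=r.get_image("top")[170:260,120:240];s=r.get_image("scene")[150:250,150:290]
f=lambda c,w,h:(255*(cv2.resize(c,(w,h),interpolation=2)/255.)**.6).astype(np.uint8)
c=np.zeros((300,800,3),np.uint8);c[:,:400]=f(t,400,300);c[:286,400:]=f(s,400,286);cv2.imwrite("pics/back.png",c)
E
```

```text
[ 0.3014  0.2439 -2.4636] 0.023100052878537055 29.6417
```

View pics/back.png

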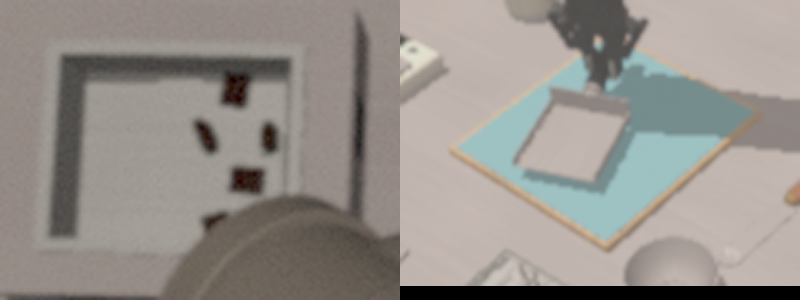

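All five blocks are in the pan: four in the open near (235,88), (205,135), (270,137) and (247,180), and one at (215,222) partly behind the arm. The shovel is empty and nearly level above the board. I'll lower it until it touches, release and back off.

```bash
python3 - <<'E'
from h import *
G=tool(0,-1);a=srot(YAW);p,o=tcp(SH,a,G)
F=lambda:np.mean([r.current_contact_force()[2] for _ in range(3)])
r.move_l(p+[0,0,.008],.06);r.pause(.2);f0=F()
d=.008
while d>-.004:
    d-=.001;r.move_l(p+[0,0,d],.02);r.pause(.05)
    f=F();print(round(d,4),round(f,2),end="; ")
    if f-f0>1.8 and d<=.001 or f-f0>4:break
r.open();r.pause(.3);print(r.current_opening(),r.current_contact_force())
r.move_l(p+[0,0,.2],.12);r.pause(.2)
q=r.current_qpos();q=np.array(q);q[0]+=.7   # swing aside for a clear view
r.set_joints(q);r.pause(.3)
print(r.current_eef_pos(),r.current_contact_force(),r.current_time_s())
shot("top",60,145,350,160,2,"end")
E
```

```text
0.007 -2.37; 0.006 -3.11; 0.005 -2.72; 0.004 -2.74; 0.003 -2.94; 0.002 -2.76; 0.001 -2.53; 0.0 -0.76; 0.08555223691217269 [ 0.046  -0.1323  0.7996]
[ 0.2147 -0.5746  0.2447] [-0.5143  0.2772 -0.0167] 37.4833
```

View pics/end.png

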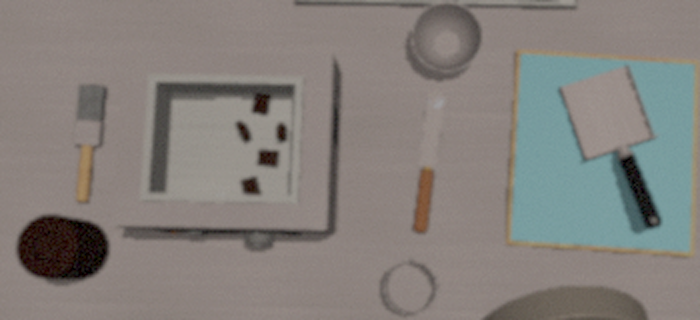

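```bash
python3 -c "
from cell import r
print(r.hand_in(),r.current_time_s())"
```

```text
the job is handed in; nothing more can be done
the job is handed in; nothing more can be done
```

The job is done and handed in, at about 37.5 s of the 64 s allowed. All five blocks are in the pan, and the empty shovel is flat on the blue board near its starting pose.

- **Sequence:** I gripped the handle and carried the shovel level to the melter's -y rim. I pressed the front edge on with about 6 N, then tipped it to 48° about that edge.
- **Extra rim contact:** The first touch came down about 1 mm from the rim's inner margin. I lifted a few millimetres, backed off 4 mm and pressed again before tipping.
- **Force:** Fz rose to about 6.8 N at the end of the tip, roughly 10 N of press on the rim. That is well under the 40 N and 120 N limits.
- **Final picture:** It shows five blocks in the pan and nothing on the blade. The knife, bowl, ring, cake and brush look to be where they started. The gripper is open and clear, with contact force near zero.
- **Not checked:** The butter jar was outside the final picture. The arm's path stayed well away from it.
- **Disagreement:** Before pressing, the scene camera made the front edge look about 10 mm lower than planned. The touch came at the predicted height, so I put most of that down to calibration and reading error.

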